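# Load the white reference plate into a reflectance reader

### The job

Get the bench reflectance reader ready for its white calibration: lift the folded blue dust cover off the loading bed by its black fin and hang it astride the bar of the parking rail, near the middle. Then take the dark-framed white reference plate from its block and slide one end of it under the hinged light shield, fully home against the end stop, without lifting the shield. Press the plate down flat on the bed against its sprung rest and finish while still holding it pressed there, leaving the glassware and the timer where they stand.

Things in the scene. Friction and masses are not known exactly. Their poses are not given: they have to be found in the camera images.
- reader: Fixed white bench reader, 255 mm long (its x), 132 mm wide (its y). Origin on the worktop, z up, +x is the way the plate slides in. Deck at z = 28 mm, from x = -105 mm on; on it runs a grey loading bed 44 mm wide (narrower than the plate: fingers fit down both sides), top at z = 42 mm, from x = -96 mm on. Head at the back (x = 94 to 150 mm) 76 mm high
- bed (a point): point on the top of the loading bed at the reader's x = 0, y = 0, z = 42 mm (axes as the reader). Black guide cheeks stand either side of the bed at x = 43 to 89 mm, 55 mm apart, top 9 mm above the bed, mouths flared from x = 31 mm. The black end stop between them has its face at x = 85 mm
- home (a point): where the plate's centre must finally be (axes as the reader, at its x = 10, y = 0, z = 45 mm): plate end against the end stop, plate flat on the bed
- light_shield (a joint): dark steel flap over the far part of the bed, light and free on a hinge along its back edge (reader's x = 90, z = 55 mm). Angle in rad: 0 lying at rest, grows as it is lifted. At rest its flat underside is level, 11.5 mm above the bed, from x = 38 mm to the hinge; 84 mm wide; front lip bent upwards
- shield_lip (a point): front upper edge of the light shield's bent-up lip, at the middle of its width; at rest at x = 27 mm, z = 62 mm in the reader's frame; it rises with the shield
- sprung_rest (a joint): white cross roller (10 mm thick, 30 mm long, does not turn) in the bed at the reader's x = -45 mm, on a spring. Value in m: 0 up, 4 mm proud of the bed; 0.004 level with the bed (limit 0.0045). 3 N start it, 5 N press it level; the plate's weight alone does not, so a plate left alone lies with its near end up
- dust_cover: loose blue folded-sheet cover like a small roof, 64 mm long (its x, along the ridge), 68 mm wide (y), 90 g. Origin midway between its lower edges, z up. Slopes at 45 degrees, then upright skirts 17 mm high; sheet 2.5 mm; inside of the ridge at z = 47 mm. Starts on the reader's deck astride the bed, ridge along the bed, in front of the shield
- cover_fin (a point): centre of the black grip fin on the cover's ridge (axes as the cover), 60 mm above the cover's lower edges; fin 42 mm long (x), 12 mm thick (y), top 14 mm above this point, ridge 11 mm below it. With the cover hanging astride the bar the point is 22 mm above the bar's centre line
- parking_rail: fixed stand with a round steel bar along its x, 12 mm diameter, axis 140 mm above the worktop, between two posts at x = -95 and +95 mm; foot plate 220 x 70 x 8 mm. Origin on the worktop under the middle of the bar
- rail_mid (a point): middle of the bar's axis, 140 mm above the worktop (axes as the rail)
- plate_center (a point): centre of the loose reference plate: white ceramic in a dark frame, 150 (its x) x 50 (its y) x 6 mm (z), about 140 g, both ends and faces alike. It starts flat on its block, underside 16 mm above the worktop
- plate_stand: grey fixed storage block under the plate, 104 x 34 x 16 mm, narrower and shorter than the plate; origin on the worktop, x along the plate
- ref_plate: the same plate, origin at the centre of its underside
- vol_flask_100: bystander: glass volumetric flask with blue stopper, 60 mm wide, 178 mm high; origin under its middle
- beaker_50: bystander: small glass beaker, 50 mm wide, 58 mm high; origin under its middle
- timer: bystander: white bench timer 60 x 68 x 18 mm; origin under its middle

How it is judged:
On the way, in this order (a step that is already met when the one before it is completed fails the run):
1. the dust cover hangs astride the bar of the parking rail, let go (x of cover_fin in the frame of parking_rail between -0.06 and 0.06 m and y of cover_fin in the frame of parking_rail between -0.015 and 0.015 m and z of cover_fin in the frame of parking_rail between 0.155 and 0.172 m and angle between dust_cover's own z axis and vertical below 0.25 rad and contact force between dust_cover and parking_rail above 0.2 N and contact force between each of the arm, the fingers and dust_cover below 0.05 N and linear speed of dust_cover below 0.03 m/s), for 0.3 s.
2. one end of the plate is tucked at least 20 mm under the light shield, between the cheeks (x of plate_center in the frame of home between -0.03 and 0.003 m and y of plate_center in the frame of home between -0.006 and 0.006 m and z of plate_center in the frame of home between -0.004 and 0.01 m), for 0.1 s.
At the end, for the whole second after the job is handed in: plate end within 6 mm of the end stop, 5 mm of mid-guides, in line to 0.08 rad, flat on the bed (0.015 rad, 2 mm), sprung rest down 3 mm or more, fingers still on the plate; shield at rest (0.03 rad); cover let go, still, astride the bar within 60 mm of its middle, tilt under 0.25 rad (all of step 1 and x of plate_center in the frame of home between -0.006 and 0.003 m and y of plate_center in the frame of home between -0.005 and 0.005 m and z of plate_center in the frame of home between -0.002 and 0.002 m and angle between the x axis of ref_plate and the x axis of reader, either way round below 0.08 rad and angle between ref_plate's own z axis and vertical below 0.015 rad and value of joint sprung_rest above 0.003 m and value of joint light_shield below 0.03 rad and contact force between the fingers and ref_plate above 1 N and linear speed of ref_plate below 0.02 m/s); the arm keeps its last pose, push and grip.
It fails at once if the light shield is lifted by more than 0.12 rad (value of joint light_shield above 0.12 rad).
It fails at once if the volumetric flask is disturbed (moved by more than 30 mm) (distance of vol_flask_100 from where it was at the start of the episode above 0.03 m).
It fails at once if the beaker is disturbed (moved by more than 30 mm) (distance of beaker_50 from where it was at the start of the episode above 0.03 m).
It fails at once if the timer is disturbed (moved by more than 30 mm) (distance of timer from where it was at the start of the episode above 0.03 m).
It also fails if it takes over 51 s, if anything falls off the work surface, if the arm or the gripper's body presses on something with over 40 N, if the wrist force passes 120 N, or if a joint passes its speed limit or range.

### The arm

A 7-joint arm with a two-finger parallel gripper is mounted at the origin on a cart in front of the work surface, level with it; the furniture and walls round the work are solid. World frame = base frame: x ahead of the robot, y to its left, z up, the work surface at z = 0. Lengths are in m, angles in rad, forces in N, time in s.
With the tool pointing down it reaches from about 0.4 to 0.85 m from the base axis. Payload 10.4 kg.
Tool frame: the origin (TCP) lies at the very end of the fingers, on their centre line; the grasp point (between the pads) lies 19 mm behind it; x points along the fingers, y is the direction in which the jaws open and shut, and the axes are right-handed (so a half turn about x gives the same grasp; the last joint's range is limited). The gripper opens to 85 mm and grips with 20 to 120 N. Pads are 22 mm wide; open, the fingers measure 114 mm over their backs; the gripper's body (76 mm by 85 mm) begins 54 mm behind the grasp point. The pads swing forward as they close: fully open they stand 13 mm farther back than shut.
Start: joints at [-1.342, 0.332, -0.065, 1.46, 0.022, 1.35, -0.088], TCP at [0.156, 0.605, 0.231] pointing down, gripper open.
Joint ranges: [-2.6, 2.6], [-0.5, 2.12], [-1.47, 1.34], [0.16, 2.42], [-1.27, 4.41], [0.06, 2.06], [-2.6, 2.6]. Speed limits (rad/s): [2.22, 2.22, 2.79, 2.79, 3.14, 3.14, 3.14].

### API

Orientations are given as a unit quaternion [x, y, z, w].
In Python, from workcell import monitor, camera, ticket, regions_of gives the robot as it stands.
- The arm moves only by the tool step_arm, never from a script. Its argument "increments" is a list of rows, each a list of 5 numbers: the finger opening in m, from 0 to 0.0854, then the shift along the world's x, y, z in m, then the turn about the world's z in rad. A call has 1 to 12 rows; each row shifts and turns the commanded pose from where the row before left it; what a row does not reach is not made up. A row lasts 1/12 s, in which the tool goes at most 41.7 mm and 7.16 degrees, less where a joint would pass 70% of its speed; a pose out of reach is approached as far as the arm can. A call with a gripper value outside its range is refused whole. The fingers move at their own pace and stop on an object; "force" is the grip in N (left out, the last holds). Time passes only in rows, so rows that do not move let the fingers close. It gives the time, the measured TCP pose, the force and the opening at its end, in the units of the state.
- monitor.get_obs(): the state, without advancing time (a new reading comes with each control period).
- camera(name): name is "scene" or "top"; returns a dict with "color" (420x560x3 uint8, red, green, blue), "range_z" (420x560 float32, m along the optical axis (not along the pixel's ray), 0 where there is no reading), "fx", "fy", "cx", "cy" (pixels), "cam_to_world" (4x4, takes a point from camera to world coordinates). Camera axes: x right, y up, looking along -z (the intrinsics and any distortion apply to the point x, -y, -z); pixel columns grow to the right and rows downward; lengths in m; the calibration is good to about 2 mm. A picture is of the moment at which its call begins.
- ticket.hand_in(): hands the job in, once; it reports no verdict.
Trained networks look in a picture, given as the dict that the camera call returned (one of the last four; its "shot" number tells which), for a name from the list of things; names that differ only in an ending like _2 or _b are one class to them, and where a whole thing is asked for, a point or a joint stands for the part that bears it (a point fixed in the world has none). Each returns a list of dicts, best first, with "p" (0 to 1); they miss things now and then, are a little off and sometimes report something else, mostly with a low value. They report only what shows in the picture. A call takes as long as a camera call.
- regions_of(picture, query): "region" (420x560 bool, what is visible of it) and "centre" ([row, column] in pixels, amid what is visible of it).
The state is a dict: "clock": time; "joint_pos": joint angles; "joint_velocities": joint speeds; "tau": joint torques, N m; "position": TCP position; "ee_rot": TCP orientation; "ft_force": force on the tool from outside, world axes, zero at the start; "torque": the same for the moment, N m; "grip_width": opening from 0.0 (shut) to 1.0 (fully open).
Only numpy, scipy, OpenCV 4.12 (cv2) and the standard library are available. Lean on these libraries where they do the work, as an engineer would, in place of code of your own. Each camera call takes 0.05 s, during which the arm holds its last target. There are 200 camera calls.

## Working session

There is one attempt and no reset: what is moved stays moved. The work goes in short steps, Python scripts to look and compute and a tool call to move; the robot and the scene stay as the last step left them, time stands still between calls to the robot, and variables do not carry over. Pictures are saved under pics/ and viewed, about 8 in all and at most 12, crops included, and the job is handed in when it is done.

Besides the shell and the picture viewer there is one more tool, called after "Request:" as name([rows], argument=value, ...), one row to a line, values as JSON. step_arm: Moves the arm, as the interface text tells. Its arguments: {"type":"object","properties":{"increments":{"type":"array"},"force":{"type":"number"}},"required":["increments"]}

```bash
mkdir -p pics; cat > h.py <<'E'
import numpy as np, cv2
from workcell import monitor, camera, ticket, regions_of
def cloud(p):
    z=p["range_z"]; r,c=np.mgrid[:420,:560]
    P=np.stack([(c-p["cx"])/p["fx"]*z,-(r-p["cy"])/p["fy"]*z,-z,np.ones_like(z)],-1)@np.array(p["cam_to_world"]).T
    W=P[...,:3]; W[z==0]=np.nan; return W
def save(p,n): cv2.imwrite(f"pics/{n}.png",p["color"][...,::-1])
E
python3 - <<'E'
from h import *
o=monitor.get_obs();print(o["clock"],o["position"],o["ee_rot"],o["grip_width"])
ims=[]
for n in("scene","top"):
    p=camera(n);W=cloud(p);ims.append(p["color"]);print(n,p["fx"],np.round(p["cam_to_world"],3).tolist(), [k for k in p])
    for q in("reader","dust_cover","cover_fin","parking_rail","ref_plate","plate_stand","light_shield","vol_flask_100","beaker_50","timer"):
        for g in regions_of(p,q)[:1]:
            m=g["region"]&~np.isnan(W[...,0]);w=W[m]
            if len(w)<5: print(q,"few");continue
            xy=w[:,:2].astype(np.float32);R=cv2.minAreaRect(xy)
            print(q,round(g["p"],2),np.round(g["centre"]),m.sum(),"med",np.round(np.median(w,0),3),"z",np.round(np.percentile(w[:,2],[2,98]),3),"rect",np.round(R[0],3),np.round(R[1],3),round(R[2],1))
cv2.imwrite("pics/a.png",cv2.resize(np.vstack(ims),None,fx=.714,fy=.714)[...,::-1])
E
```

```text
0.0 [0.1556194  0.60493214 0.2305294 ] [ 0.08828209  0.70155251 -0.08926922  0.70147085] 1.0028284453459353
scene 473.15243190369284 [[0.675, 0.395, -0.623, -0.242], [-0.738, 0.363, -0.569, -0.813], [0.002, 0.844, 0.536, 0.849], [0.0, 0.0, 0.0, 1.0]] ['color', 'range_z', 'fx', 'fy', 'cx', 'cy', 'cam_to_world', 'shot']
reader 0.77 [238. 276.] 2619 med [ 0.605 -0.043  0.04 ] z [0.013 0.08 ] rect [ 0.585 -0.001] [0.169 0.259] 89.9
dust_cover 0.64 [238. 260.] 556 med [ 0.526 -0.032  0.061] z [0.029 0.103] rect [ 0.539 -0.011] [0.104 0.088] 68.7
cover_fin 0.83 [236. 258.] 491 med [ 0.527 -0.031  0.063] z [0.032 0.103] rect [ 0.535 -0.01 ] [0.106 0.08 ] 63.9
parking_rail 0.88 [207. 182.] 1419 med [0.521 0.299 0.01 ] z [-0.     0.147] rect [0.574 0.37 ] [0.32  0.218] 55.7
ref_plate 0.68 [292. 331.] 799 med [ 0.518 -0.298  0.023] z [0.017 0.026] rect [ 0.527 -0.295] [0.153 0.05 ] 18.4
light_shield 0.68 [223. 282.] 300 med [ 0.626 -0.017  0.057] z [0.053 0.062] rect [0.627 0.015] [0.148 0.071] 83.5
vol_flask_100 0.75 [225. 361.] 362 med [ 0.783 -0.203  0.066] z [0.025 0.178] rect [ 0.859 -0.1
[... 664 characters left out ...]
067 0.062] 87.1
cover_fin 0.97 [251. 281.] 494 med [ 0.525 -0.02   0.062] z [0.044 0.104] rect [ 0.527 -0.017] [0.062 0.067] 0.2
parking_rail 0.59 [251. 172.] 2051 med [0.521 0.299 0.009] z [0.002 0.149] rect [0.524 0.309] [0.087 0.219] 78.5
ref_plate 0.67 [252. 375.] 960 med [ 0.526 -0.293  0.022] z [-0.001  0.027] rect [ 0.526 -0.295] [0.157 0.055] 18.1
light_shield 0.63 [219. 282.] 632 med [ 0.62  -0.014  0.057] z [0.052 0.065] rect [ 0.62  -0.013] [0.081 0.066] 87.3
vol_flask_100 0.34 [250. 280.] 516 med [ 0.527 -0.019  0.062] z [0.043 0.104] rect [ 0.527 -0.014] [0.062 0.071] 0.3
timer 0.84 [190. 398.] 280 med [ 0.705 -0.354  0.016] z [0.011 0.022] rect [ 0.703 -0.354] [0.037 0.072] 0.3
```

View pics/a.png

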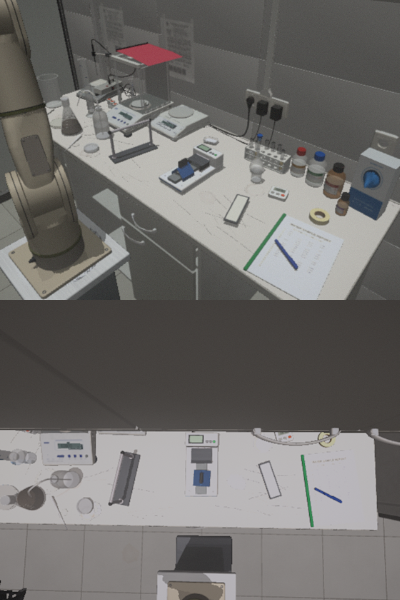

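```bash
cat >> h.py <<'E'
def fit(w):
    xy=w[:,:2]; R=cv2.minAreaRect(xy.astype(np.float32)); c=xy.mean(0); u=np.linalg.svd(xy-c,full_matrices=False)[2][0]
    u=u*np.sign(u[np.argmax(abs(u))]); t=(xy-c)@u
    return len(w),np.round(c,4),"ang",round(float(np.degrees(np.arctan2(u[1],u[0]))),1),"ends",np.round(c+u*np.percentile(t,1),3),np.round(c+u*np.percentile(t,99),3),"rect",np.round(R[0],4),np.round(R[1],3),round(R[2],1),"z",np.round(np.median(w[:,2]),4)
def box(W,x0,x1,y0,y1,z0,z1):
    with np.errstate(invalid="ignore"):
        return W[(W[...,0]>x0)&(W[...,0]<x1)&(W[...,1]>y0)&(W[...,1]<y1)&(W[...,2]>z0)&(W[...,2]<z1)]
E
python3 - <<'E'
from h import *
for n in("top","scene"):
    W=cloud(camera(n))
    print(n)
    print("fin",fit(box(W,.45,.6,-.08,.05,.085,.11)))
    print("ridge",fit(box(W,.45,.6,-.08,.05,.048,.11)))
    print("bar",fit(box(W,.4,.65,.15,.45,.125,.155)))
    print("plate",fit(box(W,.42,.63,-.4,-.2,.018,.03)))
    print("shield",fit(box(W,.58,.68,-.08,.05,.05,.06)))
    print("head",fit(box(W,.66,.8,-.1,.08,.07,.085)))
    print("deck",fit(box(W,.4,.8,-.1,.08,.022,.034)))
    print("foot",fit(box(W,.4,.65,.15,.45,.005,.013)))
E
```

```text
top
fin (72, array([ 0.5286, -0.0175]), 'ang', -1.9, 'ends', array([ 0.507, -0.017]), array([ 0.549, -0.018]), 'rect', array([ 0.5281, -0.0179]), array([0.041, 0.012]), 0.9, 'z', np.float64(0.1022))
ridge (607, array([ 0.5416, -0.0178]), 'ang', 0.3, 'ends', array([ 0.496, -0.018]), array([ 0.599, -0.018]), 'rect', array([ 0.5476, -0.0149]), array([0.103, 0.081]), 0.4, 'z', np.float64(0.062))
bar (374, array([0.5214, 0.2992]), 'ang', -11.1, 'ends', array([0.422, 0.319]), array([0.623, 0.279]), 'rect', array([0.5223, 0.2995]), array([0.015, 0.209]), 79.3, 'z', np.float64(0.1452))
plate (847, array([ 0.5246, -0.2932]), 'ang', 18.7, 'ends', array([ 0.456, -0.317]), array([ 0.594, -0.27 ]), 'rect', array([ 0.5254, -0.2933]), array([0.149, 0.05 ]), 18.7, 'z', np.float64(0.0222))
shield (583, array([ 0.6237, -0.0154]), 'ang', 96.0, 'ends', array([ 0.629, -0.063]), array([0.619, 0.027]), 'rect', array([ 0.6211, -0.0273]), array([0.068, 0.108]), 2.5, 'z', np.float64(0.0561))
head (779, array([ 0.6845, -0.016 ]), 'ang', 89.4, 'ends', array([ 0.684, -0.08 ]), array([0.685, 0.049]), 'rect', arra
[... 1332 characters left out ...]
.079]), array([0.627, 0.038]), 'rect', array([ 0.63  , -0.0192]), array([0.072, 0.128]), 4.7, 'z', np.float64(0.0565))
head (400, array([ 0.6825, -0.0226]), 'ang', 91.2, 'ends', array([ 0.684, -0.082]), array([0.681, 0.044]), 'rect', array([ 0.6873, -0.0176]), array([0.054, 0.133]), 0.0, 'z', np.float64(0.077))
deck (962, array([ 0.5369, -0.0431]), 'ang', -20.7, 'ends', array([ 0.444, -0.008]), array([ 0.687, -0.1  ]), 'rect', array([ 0.5807, -0.0174]), array([0.25 , 0.136]), 0.6, 'z', np.float64(0.0284))
foot (792, array([0.5202, 0.303 ]), 'ang', -14.3, 'ends', array([0.393, 0.335]), array([0.628, 0.276]), 'rect', array([0.524 , 0.3004]), array([0.229, 0.302]), 3.7, 'z', np.float64(0.0085))
```

Request:
step_arm([
  [0.085, 0.016, -0.026, 0.002, 0.01],
  [0.085, 0.016, -0.026, 0.002, 0.01],
  [0.085, 0.016, -0.026, 0.002, 0.01],
  [0.085, 0.016, -0.026, 0.002, 0.01],
  [0.085, 0.016, -0.026, 0.002, 0.01],
  [0.085, 0.016, -0.026, 0.002, 0.01],
  [0.085, 0.016, -0.026, 0.002, 0.01],
  [0.085, 0.016, -0.026, 0.002, 0.01],
  [0.085, 0.016, -0.026, 0.002, 0.01],
  [0.085, 0.016, -0.026, 0.002, 0.01],
  [0.085, 0.016, -0.026, 0.002, 0.01],
  [0.085, 0.016, -0.026, 0.002, 0.01],
])

```text
clock: 2.2
position: [0.3483, 0.292, 0.2557]
ee_rot: [0.047, 0.706, -0.046, 0.706]
ft_force: [1.0, 0.3, 0.2]
grip_width: 0.996
```

Request:
step_arm([
  [0.085, 0.015, -0.026, 0, 0.01],
  [0.085, 0.015, -0.026, 0, 0.01],
  [0.085, 0.015, -0.026, 0, 0.01],
  [0.085, 0.015, -0.026, 0, 0.01],
  [0.085, 0.015, -0.026, 0, 0.01],
  [0.085, 0.015, -0.026, 0, 0.01],
  [0.085, 0.015, -0.026, 0, 0.01],
  [0.085, 0.015, -0.026, 0, 0.01],
  [0.085, 0.015, -0.026, 0, 0.01],
  [0.085, 0.015, -0.026, 0, 0.01],
  [0.085, 0.015, -0.026, 0, 0.01],
  [0.085, 0, 0, 0, 0.01],
])

```text
clock: 3.2
position: [0.5143, 0.0015, 0.2557]
ee_rot: [0.006, 0.707, -0.007, 0.708]
ft_force: [0.2, -0.8, 1.0]
grip_width: 0.994
```

Request:
step_arm([
  [0.06, 0.007, -0.01, -0.012, 0.008],
  [0.06, 0.007, -0.01, -0.02, 0.01],
  [0.06, 0, 0, -0.03, 0],
  [0.06, 0, 0, -0.03, 0],
  [0.06, 0, 0, -0.03, 0],
  [0.06, 0, 0, -0.02, 0],
  [0.06, 0, 0, -0.015, 0],
  [0.06, 0, 0, -0.01, 0],
  [0.06, 0, 0, -0.01, 0],
  [0.06, 0, 0, 0, 0],
])

```text
clock: 4.03
position: [0.526, -0.0126, 0.077]
ee_rot: [-0.002, 0.708, 0.002, 0.706]
ft_force: [-1.1, -0.3, 0.5]
grip_width: 0.705
```

Request:
step_arm([
  [0.0, 0, 0, 0, 0],
  [0.0, 0, 0, 0, 0],
  [0.0, 0, 0, 0, 0],
  [0.0, 0, 0, 0, 0],
  [0.0, 0, 0, 0, 0],
  [0.0, 0, 0, 0, 0],
  [0.0, 0, 0, 0, 0],
  [0.0, 0, 0, 0, 0],
], force=40)

```text
clock: 4.7
position: [0.5266, -0.0126, 0.0783]
ee_rot: [-0.002, 0.707, 0.002, 0.707]
ft_force: [-0.1, 0.2, 0.1]
grip_width: 0.13
```

Request:
step_arm([
  [0, 0, 0, 0.01, 0],
  [0, 0, 0, 0.025, 0],
  [0, 0, 0, 0.03, 0],
  [0, 0, 0, 0.03, 0],
  [0, 0, 0, 0.03, 0],
  [0, 0, 0, 0.025, 0],
  [0, 0, 0.012, 0.005, 0],
  [0, 0, 0.025, 0, -0.02],
  [0, 0, 0.025, 0, -0.02],
  [0, 0, 0.025, 0, -0.02],
  [0, 0, 0.025, 0, -0.02],
  [0, 0, 0.025, 0, -0.02],
])

```text
clock: 5.7
position: [0.5265, 0.1253, 0.2342]
ee_rot: [0.034, 0.706, -0.034, 0.706]
ft_force: [0.8, 0.4, -1.6]
grip_width: 0.127
```

Request:
step_arm([
  [0, 0, 0.025, 0, -0.02],
  [0, 0, 0.025, 0, -0.02],
  [0, -0.001, 0.025, 0, -0.02],
  [0, -0.001, 0.025, 0, -0.02],
  [0, -0.001, 0.025, 0, -0.02],
  [0, -0.001, 0.025, 0, 0],
  [0, -0.001, 0.015, 0, 0],
  [0, 0, 0.01, 0, 0],
  [0, 0, 0, 0, 0],
  [0, 0, 0, 0, 0],
])

```text
clock: 6.53
position: [0.522, 0.2983, 0.2334]
ee_rot: [0.068, 0.704, -0.069, 0.704]
ft_force: [-0.1, -0.6, -0.5]
grip_width: 0.128
```

```bash
python3 - <<'E'
from h import *
p=camera("scene");W=cloud(p);q=camera("top");V=cloud(q)
print(monitor.get_obs()["position"])
for X in(W,V): 
    print("cover hi",fit(box(X,.45,.6,.2,.4,.16,.21)))
cv2.imwrite("pics/b.png",np.hstack([cv2.resize(p["color"][100:260,100:300],(400,320)),cv2.resize(q["color"][150:350,60:310],(400,320))])[...,::-1])
E
```

```text
[0.5223642  0.29734611 0.23358893]
cover hi (209, array([0.5176, 0.2782]), 'ang', 111.3, 'ends', array([0.528, 0.251]), array([0.496, 0.334]), 'rect', array([0.5247, 0.2979]), array([0.081, 0.064]), 81.1, 'z', np.float64(0.1984))
cover hi (160, array([0.5219, 0.2717]), 'ang', 25.3, 'ends', array([0.492, 0.258]), array([0.57 , 0.295]), 'rect', array([0.5226, 0.2969]), array([0.069, 0.064]), 79.7, 'z', np.float64(0.2028))
```

View pics/b.png

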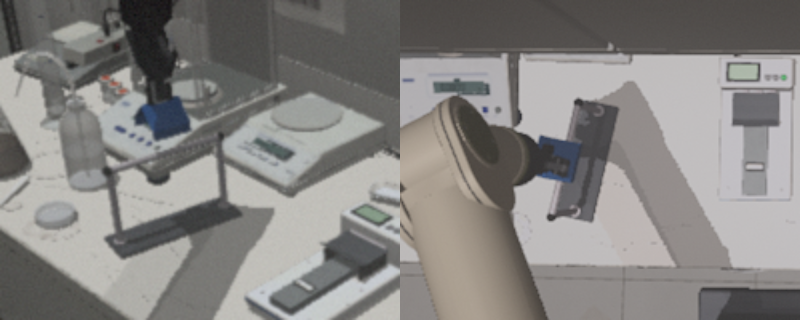

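The picture shows the cover held level above the middle of the bar (left pane about (165,115), right pane about (560,158)), with its ridge parallel to the bar.

Request:
step_arm([
  [0, 0, 0.001, -0.015, 0],
  [0, 0, 0, -0.02, 0],
  [0, 0, 0, -0.02, 0],
  [0, 0, 0, -0.012, 0],
  [0, 0, 0, -0.008, 0],
  [0, 0, 0, -0.004, 0],
  [0, 0, 0, 0, 0],
  [0, 0, 0, 0, 0],
])

```text
clock: 7.3
position: [0.5222, 0.3003, 0.1552]
ee_rot: [0.069, 0.704, -0.068, 0.704]
ft_force: [0.1, 0.3, -1.0]
grip_width: 0.137
```

Request:
step_arm([
  [0, 0, 0, -0.002, 0],
  [0, 0, 0, -0.001, 0],
  [0, 0, 0, 0, 0],
  [0.02, 0, 0, 0, 0],
  [0.03, 0, 0, 0, 0],
  [0.04, 0, 0, 0, 0],
  [0.05, 0, 0, 0, 0],
  [0.06, 0, 0, 0, 0],
  [0.06, 0, 0, 0, 0],
])

```text
clock: 8.05
position: [0.5217, 0.3003, 0.1514]
ee_rot: [0.068, 0.704, -0.068, 0.704]
ft_force: [0.7, -1.1, 0.5]
grip_width: 0.701
```

Request:
step_arm([
  [0.06, 0, 0, 0.01, 0],
  [0.06, 0, 0, 0.02, 0],
  [0.06, 0, 0, 0.03, 0],
  [0.06, 0, 0, 0.03, 0],
  [0.06, 0, 0, 0.02, 0],
  [0.06, 0, -0.02, 0, 0],
  [0.06, 0, -0.035, 0, 0.04],
  [0.06, 0, -0.035, 0, 0.04],
  [0.06, 0, -0.035, 0, 0.04],
  [0.06, 0, -0.035, 0, 0.04],
  [0.06, 0, -0.035, 0, 0.04],
  [0.06, 0, -0.035, 0, 0.04],
])

```text
clock: 9.05
position: [0.5215, 0.0685, 0.2623]
ee_rot: [-0.017, 0.707, 0.017, 0.707]
ft_force: [0.6, 0.4, 0.0]
grip_width: 0.7
```

```bash
python3 - <<'E'
from h import *
p=camera("scene");W=cloud(p);q=camera("top");V=cloud(q)
print(monitor.get_obs()["position"])
for X in(W,V): 
    print("fin",fit(box(X,.45,.6,.2,.4,.161,.21)))
    print("finz",np.percentile(box(X,.45,.6,.2,.4,.161,.21)[:,2],95))
# plate and reader again, reader without cover
    print("plate",fit(box(X,.42,.63,-.4,-.2,.018,.03)))
    print("bed",fit(box(X,.46,.57,-.06,.03,.039,.0435)))
    print("roller",fit(box(X,.46,.57,-.06,.03,.0445,.05)))
    print("head",fit(box(X,.66,.8,-.1,.08,.073,.085)))
cv2.imwrite("pics/c.png",np.hstack([cv2.resize(p["color"][100:260,100:300],(400,320)),cv2.resize(q["color"][150:350,60:310],(400,320))])[...,::-1])
E
```

```text
[0.52208573 0.06342    0.26283417]
fin (73, array([0.5227, 0.2966]), 'ang', -14.9, 'ends', array([0.504, 0.301]), array([0.543, 0.291]), 'rect', array([0.524 , 0.2987]), array([0.021, 0.04 ]), 77.8, 'z', np.float64(0.1715))
finz 0.177490924417346
plate (803, array([ 0.5223, -0.2968]), 'ang', 18.8, 'ends', array([ 0.457, -0.319]), array([ 0.598, -0.271]), 'rect', array([ 0.5276, -0.2939]), array([0.155, 0.052]), 19.0, 'z', np.float64(0.0227))
bed (241, array([ 0.5157, -0.0181]), 'ang', -2.2, 'ends', array([ 0.466, -0.016]), array([ 0.569, -0.02 ]), 'rect', array([ 0.5178, -0.0162]), array([0.047, 0.105]), 88.4, 'z', np.float64(0.0419))
roller (52, array([ 0.5165, -0.0186]), 'ang', 3.2, 'ends', array([ 0.467, -0.021]), array([ 0.568, -0.016]), 'rect', array([ 0.5175, -0.0198]), array([0.041, 0.103]), 88.0, 'z', np.float64(0.0453))
head (371, array([ 0.6827, -0.0206]), 'ang', 90.6, 'ends', array([ 0.683, -0.081]), array([0.682, 0.044]), 'rect', array([ 0.6867, -0.0178]), array([0.13 , 0.053]), 89.4, 'z', np.float64(0.0774))
fin (93, array([0.523 , 0.2983]), 'ang', -12.3, 'ends', array([
[... 235 characters left out ...]
 array([ 0.594, -0.27 ]), 'rect', array([ 0.5252, -0.2931]), array([0.15, 0.05]), 18.4, 'z', np.float64(0.0221))
bed (297, array([ 0.5163, -0.015 ]), 'ang', 1.4, 'ends', array([ 0.464, -0.016]), array([ 0.568, -0.014]), 'rect', array([ 0.5161, -0.0138]), array([0.103, 0.043]), 0.6, 'z', np.float64(0.0416))
roller (130, array([ 0.5156, -0.0151]), 'ang', 1.9, 'ends', array([ 0.467, -0.017]), array([ 0.565, -0.014]), 'rect', array([ 0.5165, -0.0152]), array([0.043, 0.103]), 89.1, 'z', np.float64(0.0456))
head (705, array([ 0.6842, -0.0154]), 'ang', 88.4, 'ends', array([ 0.682, -0.079]), array([0.686, 0.048]), 'rect', array([ 0.6844, -0.0154]), array([0.049, 0.129]), 0.6, 'z', np.float64(0.077))
```

View pics/c.png

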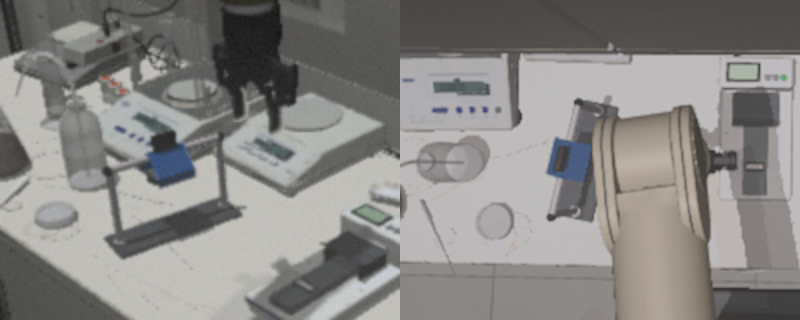

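The cover hangs astride the bar (left pane about (170,160)) and the gripper is clear. The bed, its roller and the shield are visible in the right pane.

Request:
step_arm([
  [0.085, -0.003, -0.033, 0, 0.027],
  [0.085, -0.003, -0.033, 0, 0.027],
  [0.085, -0.003, -0.033, 0, 0.027],
  [0.085, -0.003, -0.033, 0, 0.027],
  [0.085, -0.003, -0.033, -0.01, 0.027],
  [0.085, -0.003, -0.033, -0.02, 0.027],
  [0.085, -0.003, -0.033, -0.02, 0.027],
  [0.085, -0.003, -0.033, -0.02, 0.027],
  [0.085, -0.003, -0.033, -0.02, 0.027],
  [0.085, -0.004, -0.033, -0.02, 0.027],
  [0.085, -0.003, -0.033, -0.01, 0.007],
  [0.085, 0, -0.01, 0, 0],
])

```text
clock: 10.15
position: [0.485, -0.3069, 0.1396]
ee_rot: [-0.112, 0.699, 0.112, 0.697]
ft_force: [-1.6, 0.1, 0.7]
grip_width: 0.997
```

Request:
step_arm([
  [0.085, 0, 0, 0, 0],
  [0.085, 0, 0, 0, 0],
])

```text
clock: 10.32
position: [0.488, -0.3028, 0.1418]
ee_rot: [-0.113, 0.698, 0.113, 0.698]
ft_force: [-0.3, -0.3, -0.3]
grip_width: 0.997
```

Request:
step_arm([
  [0.085, 0, -0.003, -0.015, 0.003],
  [0.085, 0, 0, -0.025, 0],
  [0.085, 0, 0, -0.025, 0],
  [0.085, 0, 0, -0.025, 0],
  [0.085, 0, 0, -0.02, 0],
  [0.085, 0, 0, -0.014, 0],
  [0.085, 0, 0, -0.008, 0],
  [0.085, 0, 0, -0.003, 0],
  [0.085, 0, 0, 0, 0],
  [0.085, 0, 0, 0, 0],
])

```text
clock: 11.15
position: [0.4886, -0.3055, 0.0074]
ee_rot: [-0.115, 0.697, 0.115, 0.698]
ft_force: [-0.3, -0.3, 0.5]
grip_width: 0.991
```

Request:
step_arm([
  [0.06, 0, 0, 0, 0],
  [0.055, 0, 0, 0, 0],
  [0.04, 0, 0, 0, 0],
  [0.04, 0, 0, 0, 0],
  [0.04, 0, 0, 0, 0],
  [0.04, 0, 0, 0, 0],
  [0.04, 0, 0, 0, 0],
], force=60)

```text
clock: 11.73
position: [0.4882, -0.306, 0.0074]
ee_rot: [-0.115, 0.697, 0.115, 0.698]
ft_force: [-2.5, 1.9, 8.0]
grip_width: 0.565
```

Request:
step_arm([
  [0.04, 0, 0, 0.005, 0],
  [0.04, 0, 0, 0.015, 0],
  [0.04, 0, 0, 0.025, 0],
  [0.04, 0, 0, 0.025, 0],
  [0.04, -0.001, 0.01, 0.02, 0],
  [0.04, -0.002, 0.025, 0.005, -0.03],
  [0.04, -0.002, 0.025, 0, -0.03],
  [0.04, -0.002, 0.025, 0, -0.03],
  [0.04, -0.002, 0.025, 0, -0.03],
  [0.04, -0.003, 0.025, 0, -0.03],
  [0.04, -0.003, 0.025, 0, -0.03],
  [0.04, -0.003, 0.025, 0, -0.03],
])

```text
clock: 12.73
position: [0.4692, -0.1196, 0.1016]
ee_rot: [-0.04, 0.706, 0.041, 0.706]
ft_force: [0.9, -0.1, -1.2]
grip_width: 0.563
```

Request:
step_arm([
  [0.04, -0.002, 0.025, 0, -0.03],
  [0.04, -0.002, 0.025, 0, -0.03],
  [0.04, -0.002, 0.025, 0, -0.03],
  [0.04, -0.001, 0.02, 0, -0.02],
  [0.04, 0, 0.01, 0, 0],
  [0.04, 0, 0, 0, 0],
  [0.04, 0, 0, 0, 0],
  [0.04, 0, 0, 0, 0],
])

```text
clock: 13.4
position: [0.4628, -0.0171, 0.1014]
ee_rot: [-0.002, 0.707, 0.002, 0.707]
ft_force: [0.7, -0.5, -1.2]
grip_width: 0.558
```

```bash
cat > m.py <<'E'
from h import *
import sys
o=monitor.get_obs();print(o["position"],o["ft_force"]); tz=o["position"][2]
zt=float(sys.argv[1])
p=camera("scene");q=camera("top")
for n,c in(("scene",p),("top",q)):
    X=cloud(c); w=None
    for g in regions_of(c,"ref_plate")[:1]:
        w=X[g["region"]&~np.isnan(X[...,0])]; w=w[(abs(w[:,2]-zt)<.012)]
        print(n,g["p"],"plate",fit(w))
        A=np.c_[w[:,:2]-w[:,:2].mean(0),np.ones(len(w))];s=np.linalg.lstsq(A,w[:,2],rcond=None)[0];print("  slope x,y",np.round(s,4))
    print("  head",fit(box(X,.66,.8,-.1,.08,.073,.085)))
    for g in regions_of(c,"light_shield")[:1]:
        w=X[g["region"]&~np.isnan(X[...,0])];print("  shield",g["p"],fit(w),np.percentile(w[:,2],[5,95]))
cv2.imwrite(f"pics/{sys.argv[2]}.png",np.hstack([cv2.resize(p["color"][170:310,190:365],(400,320)),cv2.resize(q["color"][170:310,190:365],(400,320))])[...,::-1])
E
python3 m.py 0.118 d
```

```text
[ 0.46275583 -0.0171199   0.10139365] [ 0.69181475 -0.4850364  -1.16326199]
scene 0.81 plate (382, array([ 0.501 , -0.0226]), 'ang', -3.7, 'ends', array([ 0.429, -0.018]), array([ 0.577, -0.028]), 'rect', array([ 0.5028, -0.0196]), array([0.051, 0.152]), 88.3, 'z', np.float64(0.1163))
  slope x,y [-0.0045  0.0258  0.1161]
  head (366, array([ 0.683 , -0.0205]), 'ang', 90.5, 'ends', array([ 0.684, -0.081]), array([0.682, 0.046]), 'rect', array([ 0.6861, -0.0171]), array([0.133, 0.052]), 89.9, 'z', np.float64(0.0772))
  shield 0.57 (240, array([ 0.6253, -0.0215]), 'ang', 65.8, 'ends', array([ 0.61 , -0.055]), array([0.642, 0.015]), 'rect', array([ 0.6207, -0.022 ]), array([0.07, 0.07]), 7.4, 'z', np.float64(0.0568)) [0.05372972 0.06068835]
top 0.89 plate (466, array([ 0.5425, -0.0174]), 'ang', -5.7, 'ends', array([ 0.507, -0.014]), array([ 0.576, -0.021]), 'rect', array([ 0.5416, -0.0182]), array([0.068, 0.05 ]), 0.8, 'z', np.float64(0.1158))
  slope x,y [-0.0088  0.0154  0.1157]
  head (689, array([ 0.684 , -0.0153]), 'ang', 89.1, 'ends', array([ 0.683, -0.079]), array([0.685, 0.047]), 'rect', array([ 0.6845, -0.0154]), array([0.049, 0.129]), 0.4, 'z', np.float64(0.0768))
  shield 0.63 (717, array([ 0.6191, -0.0149]), 'ang', 87.2, 'ends', array([ 0.617, -0.057]), array([0.621, 0.031]), 'rect', array([ 0.6195, -0.0127]), array([0.089, 0.069]), 90.0, 'z', np.float64(0.0564)) [0.03306635 0.0624757 ]
```

View pics/d.png

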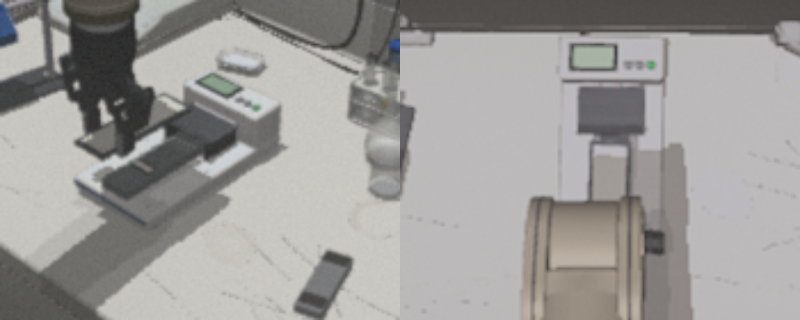

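The plate is level in the fingers and in line with the bed. Its leading end is still short of the shield's lip (left pane about (185,105)).

Request:
step_arm([
  [0.04, 0, 0.0025, -0.01, 0],
  [0.04, 0, 0, -0.015, 0],
  [0.04, 0, 0, -0.015, 0],
  [0.04, 0, 0, -0.01, 0],
  [0.04, 0, 0, -0.006, 0],
  [0.04, 0, 0, -0.004, 0],
  [0.04, 0, 0, -0.003, 0],
  [0.04, 0, 0, -0.001, 0],
  [0.04, 0, 0, 0, 0],
  [0.04, 0, 0, 0, 0],
])

```text
clock: 14.53
position: [0.463, -0.0132, 0.0377]
ee_rot: [-0.002, 0.707, 0.002, 0.707]
ft_force: [0.2, -0.2, -1.2]
grip_width: 0.563
```

Request:
step_arm([
  [0.04, 0, 0, -0.001, 0],
  [0.04, 0, 0, -0.001, 0],
  [0.04, 0, 0, 0, 0],
  [0.04, 0, 0, 0, 0],
])

```text
clock: 14.87
position: [0.4631, -0.0132, 0.0356]
ee_rot: [-0.002, 0.707, 0.002, 0.707]
ft_force: [-0.3, 0.2, 2.5]
grip_width: 0.564
```

```bash
python3 m.py 0.05 e
```

```text
[ 0.46310287 -0.01315339  0.03562674] [-0.28348679  0.16974197  2.48140236]
scene 0.8 plate (366, array([ 0.4971, -0.017 ]), 'ang', -4.6, 'ends', array([ 0.429, -0.012]), array([ 0.577, -0.023]), 'rect', array([ 0.5039, -0.0137]), array([0.054, 0.151]), 89.6, 'z', np.float64(0.0511))
  slope x,y [0.0122 0.0052 0.0511]
  head (375, array([ 0.6833, -0.0217]), 'ang', 90.2, 'ends', array([ 0.684, -0.081]), array([0.683, 0.045]), 'rect', array([ 0.6862, -0.0178]), array([0.13 , 0.052]), 89.8, 'z', np.float64(0.0773))
  shield 0.91 (316, array([ 0.6251, -0.0175]), 'ang', 87.2, 'ends', array([ 0.623, -0.058]), array([0.627, 0.024]), 'rect', array([ 0.6221, -0.0157]), array([0.084, 0.07 ]), 88.9, 'z', np.float64(0.0569)) [0.05355041 0.0622562 ]
top 0.95 plate (394, array([ 0.5403, -0.0138]), 'ang', -7.8, 'ends', array([ 0.506, -0.009]), array([ 0.574, -0.018]), 'rect', array([ 0.5396, -0.014 ]), array([0.048, 0.07 ]), 87.0, 'z', np.float64(0.052))
  slope x,y [0.028  0.0066 0.0518]
  head (678, array([ 0.684 , -0.0151]), 'ang', 89.4, 'ends', array([ 0.683, -0.079]), array([0.685, 0.048]), 'rect', array([ 0.6845, -0.0154]), array([0.049, 0.129]), 0.4, 'z', np.float64(0.077))
  shield 0.73 (689, array([ 0.6207, -0.0131]), 'ang', 88.4, 'ends', array([ 0.619, -0.055]), array([0.622, 0.032]), 'rect', array([ 0.6207, -0.0123]), array([0.089, 0.068]), 89.3, 'z', np.float64(0.0566)) [0.05027545 0.06243367]
```

View pics/e.png

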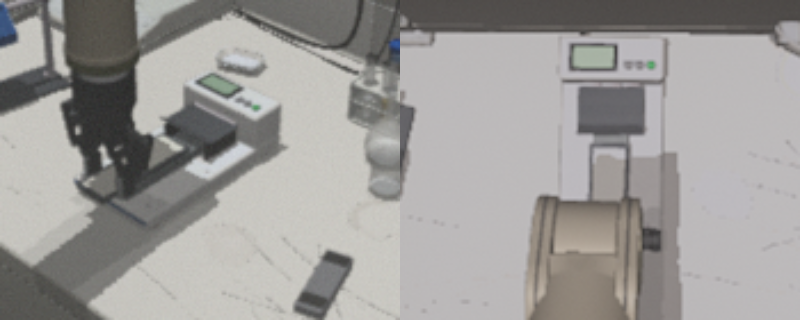

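Request:
step_arm([
  [0.04, 0, -0.0015, -0.001, 0],
  [0.04, 0, 0, -0.0007, 0],
  [0.04, 0, 0, 0, 0],
  [0.04, 0.004, 0, 0, 0],
  [0.04, 0.006, 0, 0, 0],
  [0.04, 0.006, 0, 0, 0],
  [0.04, 0.005, 0, 0, 0],
  [0.04, 0.004, 0, 0, 0],
  [0.04, 0, 0, 0, 0],
])

```text
clock: 15.92
position: [0.4877, -0.0151, 0.0335]
ee_rot: [-0.002, 0.708, 0.002, 0.707]
ft_force: [-1.7, 0.0, 6.9]
grip_width: 0.559
```

Request:
step_arm([
  [0.04, 0.004, 0, 0, 0],
  [0.04, 0.005, 0, 0, 0],
  [0.04, 0.005, 0, 0, 0],
  [0.04, 0.005, 0, 0, 0],
  [0.04, 0.004, 0, 0, 0],
  [0.04, 0.003, 0, 0, 0],
  [0.04, 0.002, 0, 0, 0],
  [0.04, 0, 0, 0, 0],
])

```text
clock: 16.58
position: [0.5152, -0.0152, 0.0335]
ee_rot: [-0.002, 0.708, 0.002, 0.706]
ft_force: [-3.9, -0.1, 7.4]
grip_width: 0.567
```

```bash
python3 m.py 0.05 f
```

```text
[ 0.51519331 -0.01517094  0.03349678] [-3.94897984 -0.06472343  7.36659448]
scene 0.69 plate (238, array([ 0.5236, -0.0191]), 'ang', -9.7, 'ends', array([ 0.481, -0.012]), array([ 0.599, -0.032]), 'rect', array([ 0.5406, -0.0169]), array([0.054, 0.123]), 88.2, 'z', np.float64(0.0483))
  slope x,y [0.0102 0.0081 0.0482]
  head (370, array([ 0.683 , -0.0207]), 'ang', 91.0, 'ends', array([ 0.684, -0.082]), array([0.682, 0.045]), 'rect', array([ 0.6855, -0.0183]), array([0.052, 0.133]), 1.0, 'z', np.float64(0.0775))
  shield 0.49 (261, array([ 0.6284, -0.0226]), 'ang', 71.7, 'ends', array([ 0.615, -0.061]), array([0.643, 0.021]), 'rect', array([ 0.6246, -0.0181]), array([0.086, 0.065]), 86.6, 'z', np.float64(0.057)) [0.05400697 0.06024048]
  head (689, array([ 0.684 , -0.0152]), 'ang', 89.4, 'ends', array([ 0.683, -0.079]), array([0.685, 0.049]), 'rect', array([ 0.6846, -0.0153]), array([0.049, 0.129]), 0.2, 'z', np.float64(0.0768))
  shield 0.76 (649, array([ 0.6205, -0.0142]), 'ang', 86.7, 'ends', array([ 0.618, -0.054]), array([0.623, 0.026]), 'rect', array([ 0.6204, -0.0141]), array([0.068, 0.081]), 0.8, 'z', np.float64(0.0566)) [0.05230007 0.0619161 ]
```

View pics/f.png

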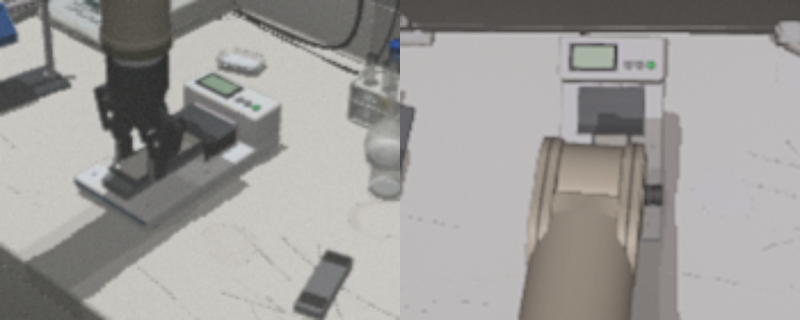

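The plate is under the shield, and the shield still lies at rest (left pane about (210,130)). I'll push on gently to the stop.

Request:
step_arm([
  [0.04, 0.003, 0, 0, 0],
  [0.04, 0.003, 0, 0, 0],
  [0.04, 0.003, 0, 0, 0],
  [0.04, 0.003, 0, 0, 0],
  [0.04, 0, 0, 0, 0],
  [0.04, 0, 0, 0, 0],
])

```text
clock: 17.38
position: [0.5273, -0.0152, 0.0335]
ee_rot: [-0.002, 0.708, 0.002, 0.707]
ft_force: [-2.4, 0.0, 5.0]
grip_width: 0.56
```

Request:
step_arm([
  [0.04, 0.002, 0, 0, 0],
  [0.04, 0.001, 0, 0, 0],
  [0.04, 0, 0, 0, 0],
  [0.04, 0, 0, 0, 0],
])

```text
clock: 17.72
position: [0.53, -0.0152, 0.0335]
ee_rot: [-0.002, 0.708, 0.002, 0.706]
ft_force: [-5.3, -0.2, 7.9]
grip_width: 0.564
```

Request:
step_arm([
  [0.04, 0.001, 0, 0, 0],
  [0.04, 0.001, 0, 0, 0],
  [0.04, 0, 0, 0, 0],
  [0.04, 0, 0, 0, 0],
])

```text
clock: 18.05
position: [0.5315, -0.0152, 0.0335]
ee_rot: [-0.002, 0.708, 0.002, 0.706]
ft_force: [-7.1, 0.3, 10.5]
grip_width: 0.567
```

Request:
step_arm([
  [0.04, 0.001, 0, 0, 0],
  [0.04, 0.001, 0, 0, 0],
  [0.04, 0, 0, 0, 0],
  [0.04, 0, 0, 0, 0],
])

```text
clock: 18.38
position: [0.5316, -0.0152, 0.0334]
ee_rot: [-0.002, 0.71, 0.002, 0.704]
ft_force: [-18.4, 1.3, 21.7]
grip_width: 0.565
```

Request:
step_arm([
  [0.04, -0.001, 0, 0, 0],
  [0.04, -0.001, 0, 0, 0],
  [0.04, 0, 0, 0, 0],
  [0.04, 0, 0, 0, 0],
])

```text
clock: 18.72
position: [0.5315, -0.0152, 0.0335]
ee_rot: [-0.002, 0.708, 0.002, 0.706]
ft_force: [-6.7, -0.7, 10.0]
grip_width: 0.57
```

Request:
step_arm([
  [0.04, 0, 0, -0.0005, 0],
  [0.04, 0, 0, -0.0005, 0],
  [0.04, 0, 0, 0, 0],
  [0.04, 0, 0, 0, 0],
])

```text
clock: 19.05
position: [0.5316, -0.0152, 0.0334]
ee_rot: [-0.002, 0.708, 0.002, 0.706]
ft_force: [-11.8, 0.5, 22.8]
grip_width: 0.565
```

```bash
cat > n.py <<'E'
from h import *
import sys
for n in("scene","top","scene"):
    c=camera(n);X=cloud(c)
    w=box(X,.49,.585,-.032,.002,.043,.055)
    for g in regions_of(c,"ref_plate")[:1]:
        a=X[g["region"]&~np.isnan(X[...,0])];a=a[abs(a[:,2]-.048)<.006];print(n,"plate",fit(a),"pct",np.percentile(a[:,0],[1,99]))
        b=a[:,:2].mean(0);A=np.c_[a[:,:2]-b,np.ones(len(a))]
        s=np.linalg.lstsq(A,a[:,2],rcond=None)[0];r=a[:,2]-A@s;k=abs(r)<.003;s=np.linalg.lstsq(A[k],a[k,2],rcond=None)[0];print("  plane",np.round(s,4),k.sum(), "se",np.round(r[k].std()/np.sqrt(k.sum())/A[k,0].std(),4))
    d=box(X,.45,.48,-.07,.04,.02,.035);print("  deck z",np.median(d[:,2]))
    s=box(X,.603,.65,-.05,.02,.05,.075);print("  shield z",np.median(s[:,2]), np.polyfit(s[:,0],s[:,2],1)[0],len(s))
    f=box(X,.45,.6,.2,.4,.161,.21);print("  fin",fit(f),np.percentile(f[:,2],95))
E
python3 n.py
```

```text
scene plate (183, array([ 0.5221, -0.0134]), 'ang', 1.5, 'ends', array([ 0.496, -0.014]), array([ 0.592, -0.012]), 'rect', array([ 0.5465, -0.0149]), array([0.104, 0.052]), 1.3, 'z', np.float64(0.0486)) pct [0.49603191 0.59292328]
  plane [-0.0013  0.0075  0.0486] 166 se 0.0049
  deck z 0.027998758848783778
  shield z 0.056589269071263604 0.011403302522237903 151
  fin (73, array([0.522 , 0.2965]), 'ang', -12.2, 'ends', array([0.503, 0.301]), array([0.542, 0.292]), 'rect', array([0.522 , 0.2958]), array([0.017, 0.042]), 83.4, 'z', np.float64(0.1719)) 0.17774898805929845
  deck z 0.027846082059773236
  shield z 0.0560724880846829 -0.0026068927844722827 384
  fin (92, array([0.5229, 0.2982]), 'ang', -11.9, 'ends', array([0.503, 0.302]), array([0.542, 0.294]), 'rect', array([0.5226, 0.2993]), array([0.013, 0.041]), 80.4, 'z', np.float64(0.1757)) 0.17973672180362535
scene plate (244, array([ 0.5311, -0.0159]), 'ang', -13.6, 'ends', array([ 0.496, -0.007]), array([ 0.6  , -0.033]), 'rect', array([ 0.549, -0.013]), array([0.057, 0.106]), 89.5, 'z', np.float64(0.0486)) pct [0.49636733 0.60074781]
  plane [0.0041 0.0083 0.0486] 215 se 0.0035
  deck z 0.0278740640642281
  shield z 0.05678161268318849 -0.0006416387372487626 151
  fin (76, array([0.522 , 0.2959]), 'ang', -14.6, 'ends', array([0.504, 0.301]), array([0.542, 0.291]), 'rect', array([0.5228, 0.2972]), array([0.019, 0.04 ]), 67.6, 'z', np.float64(0.1713)) 0.17722304825748256
```

```bash
python3 -c "
from h import *
o=monitor.get_obs();print(o['clock'],o['position'],o['ft_force'],o['grip_width']);print(ticket.hand_in())"
```

```text
19.35 [ 0.53153156 -0.01517787  0.03335781] [-12.84627508   0.12365012  23.31131907] 0.5637306329126403
the job is handed in; nothing more can be done
None
```

I hung the dust cover on the bar, slid the plate home under the shield, and handed the job in with the plate still gripped and pressed down. The clock read 19.35 s of the 51 s allowed. No verdict was reported.

What the last checks showed:
- **Cover:** it hangs let go and unmoved. Its fin is within about 3 mm of the bar's middle, and the fin centre is about 163 mm above the worktop (162 mm expected).
- **Plate position:** the push force rose from 7 N to 18 N while the arm stopped moving, so the end is against the stop. The near end was seen at x = 0.496, which puts the centre within about 1 mm of home. I backed the push off slightly afterwards.
- **Plate flatness:** the fitted slope along the plate is 0.004 or less, with an uncertainty of about 0.004. The top surface is at 48.6 mm (48 mm expected).
- **Press and grip:** I was pressing down with about 23 N, and lowering the commanded pose by 1 mm no longer moved the plate, so it is resting on the bed. I could not read the sprung rest's travel directly; I infer it is down from the plate lying flat.
- **Shield:** its fitted slope was 0.011, -0.003 and -0.001 in the three looks, so it is at rest within the noise.

In the final set of pictures, the top camera did not detect the plate because the arm blocked its view. The plate figures therefore come from the scene camera only. I did not measure the flask, beaker or timer again, but the arm did not go near them.

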